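# Draw a packing plate from the rack and lay it on the jack

## Robot

A 6-joint arm with a two-finger parallel gripper is mounted at the origin on the work surface. World frame = base frame: x ahead of the robot, y to its left, z up, the work surface at z = 0. Lengths are in m, angles in degrees, forces in N, time in s.
With the tool pointing down it reaches from about 0.3 to 0.75 m from the base axis. Payload 8.5 kg.
Tool frame: the origin (TCP) lies at the very end of the fingers, on their centre line; the grasp point (between the pads) lies 19 mm behind it; z points along the fingers, y is the line along which they close (so a half turn about z gives the same grasp; the last joint's range is limited). The gripper opens to 85 mm and grips with 20 to 120 N. Pads are 22 mm wide; open, the fingers measure 114 mm over their backs; the gripper's body (76 mm by 85 mm) begins 54 mm behind the grasp point. The pads swing forward as they close: fully open they stand 13 mm farther back than shut.
Start: joints at [-78.799, 21.807, 74.336, -0, 83.858, -12.336], TCP at [0.22, -0.504, 0.231] pointing down, gripper open.
Joint ranges: [-178.18, 178.18], [-50.72, 133.34], [12.68, 142.11], [-81.47, 261.47], [9.98, 163.14], [-165.26, 165.26]. Speed limits (degrees/s): [136.94, 136.94, 180, 180, 180, 180].

## Interface

Orientations are given as a 3x3 rotation matrix whose columns are the frame's x, y, z axes.
In Python, from rig import observe, cams, ticket gives the robot as it stands.
- The arm moves only by the tool move_arm, never from a script. Its arguments are lists of equal length, an entry for each row: "jaw": the finger opening in cm, from 0 to 8.54; "dp": the shift along the tool's x, y, z in cm, a list of three; "turn": the turn, a rotation vector about the tool's x, y, z in rad, a list of three. In form: {"jaw": [jaw, ...], "dp": [[tx, ty, tz], ...], "turn": [[wx, wy, wz], ...]}. A call has 1 to 12 rows; each row shifts and turns the commanded pose from where the row before left it, along the tool's axes as they then stand; what a row does not reach is not made up. A row lasts 1/12 s, in which the tool goes at most 41.7 mm and 7.16 degrees, less where a joint would pass 70% of its speed; a pose out of reach is approached as far as the arm can. A call is refused whole if a number of a shift passes 4.17 or a number of a turn 0.125, either way. A call with a gripper value outside its range is refused whole. The fingers move at their own pace and stop on an object; "force" is the grip in N (left out, the last holds). Time passes only in rows, so rows that do not move let the fingers close. It gives the time, the measured TCP pose, the force, the opening and the grip force at its end, in the units of the state.
- observe(): the state, without advancing time (a new reading comes with each control period).
- cams.get_image(name): name is "scene" or "top" or "wrist"; returns (picture, depth): 480x640x3 uint8, red, green, blue; 480x640 float32, m along the optical axis (not along the pixel's ray), 0 where there is no reading.
- cams.calibration(name): a dict with "vertical_fov" (degrees; the focal length in pixels is half the picture's height over the tangent of half this angle, whatever the lens; pixels are square), "cx", "cy" (the principal point, pixels), "view" (4x4, takes a point from world to camera coordinates); the wrist camera has in their place "tool_from_camera" (4x4, takes a point from camera to tool coordinates, whose origin is the TCP and whose axes are the flange's). Camera axes: x right, y up, looking along -z (the intrinsics and any distortion apply to the point x, -y, -z); pixel columns grow to the right and rows downward; lengths in m; the calibration is good to about 2 mm. A picture is of the moment at which its call begins: read the wrist's pose just before it. calibration takes no time and is no camera call.
- ticket.close_job(): hands the job in; it is judged then, once.
Trained networks look in the newest picture that a camera, given by its name, has taken for a name from the list of things; names that differ only in an ending like _2 or _b are one class to them, and where a whole thing is asked for, a point or a joint stands for the part that bears it (a point fixed in the world has none). Each returns a list of dicts, best first, with "p" (0 to 1); they miss things now and then, are a little off and sometimes report something else, mostly with a low value. They report only what shows in the picture. A call takes as long as a camera call. They do not tell look-alikes from the thing itself.
- cams.spot_in(camera, query): "box" ([centre column, centre row, width, height] as shares, 0 to 1, of the picture: columns of its width, rows of its height, round what is visible of it).
- cams.outline_of(camera, query): "mask" (480x640 bool, what is visible of it) and "box" ([centre column, centre row, width, height] as shares, 0 to 1, of the picture: columns of its width, rows of its height, round what is visible of it).
- cams.mark_of(camera, query): "location" ([column, row] as shares, 0 to 1, of the picture: columns of its width, rows of its height: a listed point, or the origin of a listed thing).
The state is a dict: "time_s": time; "q": joint angles; "qvel": joint speeds; "joint_efforts": joint torques, N m; "position": TCP position; "tool_rot": TCP orientation; "ft_force": force on the tool from outside, world axes, zero at the start; "wrist_torque": the same for the moment, N m; "grip_width": finger opening in m; "gripper_force": force on a finger pad.
Only numpy, scipy, OpenCV 4.12 (cv2) and the standard library are available. Lean on these libraries where they do the work, as an engineer would, in place of code of your own. Each camera call takes 0.05 s, during which the arm holds its last target. There are 200 camera calls.

## Task

Slide the bottom plate of the wide packing plates out through the front slot of its rack, so that the plates above it drop down and stay stacked in the rack. Then lay that plate flat and centred on the rubber-topped saddle of the scissor jack, lengthwise along the saddle, lowering it on to the saddle before you let go.

Things in the scene. Friction and masses are not known exactly. Their poses are not given: they have to be found in the camera images.
- wide_bottom_mid (a point): Centre (half-way up) of the bottom wide plate: aluminium bar 130 x 50 x 12 mm (its x, y, z), 0.2 kg, dark bolt hole near each end. Flat on the rack's floor; its front end stands 48 mm out of the slot, over a 20 mm wide tongue (top 40 mm above the bench), so its sides, 50 mm apart, can be gripped from above. A second rack holds narrow plates (30 mm wide), not wanted.
- wide_top_mid (a point): Centre (half-way up) of the topmost of the four wide plates, all of one size. The upper three lie wholly inside the rack, flat on one another, their centres about 71 mm behind its front face. It comes down 12 mm when the bottom plate is out.
- wide_rack: Grey sheet-steel rack fixed to the bench. Origin at bench level under the middle of its front face; x points into the rack, z up. 142 mm deep, 62 mm wide (foot 80), 96 mm high, floor 40 mm high. Slot 18 mm high: only the bottom plate passes, pulled along -x, free after 85 mm or so (3 to 10 N). Inside 136 x 56 mm. Tongue to x = -100 mm.
- saddle (a point): Middle of the rubber top of the saddle of a red, lowered scissor jack fixed to the bench; 95 mm above it. Saddle 100 mm long (x), 36 mm wide (y), z up: narrower than the plate, so fingers pass beside it. Jack's arms are 32 mm wide (pivots 40), reach 160 mm each way along x, 55 mm high beyond the saddle; base 75 mm wide, 6 mm high.
There are look-alikes about, which are no part of the job. Leave any orange look-alike of the part that bears wide_bottom_mid alone.

How it is judged (in metres and radians):
On the way, in this order (a step that is already met when the one before it is completed fails the run):
1. the bottom wide plate is out in front of the rack and the plates above have dropped (x of wide_bottom_mid in the frame of wide_rack below -0.055 m and z of wide_top_mid in the frame of wide_rack below 0.076 m), for 0.1 s.
2. the plate has been lowered on to the saddle (within 10 mm of resting on it) with the fingers still holding it (contact force between wide_bottom and the fingers above 0.5 N and z of wide_bottom_mid in the frame of saddle between 0 and 0.016 m and horizontal distance between wide_bottom_mid and saddle below 0.025 m), for 0.05 s.
At the end, for the whole second after the job is handed in: The former bottom wide plate rests flat (5 deg) on the saddle, centred within 20 mm and lengthwise within 12 deg. The top wide plate has come down one thickness (centre 66 to 75 mm above the bench), flat (5 deg), still in the rack (centre 55 to 85 mm behind its front) (horizontal distance between wide_bottom_mid and saddle below 0.02 m and z of wide_bottom_mid in the frame of saddle between 0.002 and 0.01 m and angle between each of wide_bottom_mid, wide_top_mid's own z axis and vertical below 0.09 rad and angle between the x axis of wide_bottom_mid and the x axis of saddle, either way round below 0.22 rad and linear speed of wide_bottom below 0.02 m/s and z of wide_top_mid in the frame of wide_rack between 0.066 and 0.075 m and x of wide_top_mid in the frame of wide_rack between 0.055 and 0.085 m); the robot touches nothing.
It also fails if it takes over 40 s, if anything falls off the work surface, if the arm or the gripper's body presses on something with over 40 N, if the wrist force passes 120 N, or if a joint passes its speed limit or range.

## Working session

There is one attempt and no reset: what is moved stays moved. The work goes in short steps, Python scripts to look and compute and a tool call to move; the robot and the scene stay as the last step left them, time stands still between calls to the robot, and variables do not carry over. Pictures are saved under pics/ and viewed, at most 10 in all, crops included, and the job is handed in when it is done.

Besides the shell and the picture viewer there is one more tool, called after "Emit:" as name(argument=value, ...), one argument or row to a line, values as JSON. move_arm: Moves the arm, as the interface text tells. Its arguments: {"type":"object","properties":{"jaw":{"type":"array","items":{"type":"number"}},"dp":{"type":"array","items":{"type":"array","items":{"type":"number"}}},"turn":{"type":"array","items":{"type":"array","items":{"type":"number"}}},"force":{"type":"number"}},"required":["jaw","dp","turn"]}

```bash
mkdir -p pics; ls; cat > h.py <<'E'
import numpy as np, cv2
from rig import observe, cams, ticket
def save(n,im): cv2.imwrite(f'pics/{n}.png',cv2.cvtColor(im,cv2.COLOR_RGB2BGR))
def world(cam,u,v,d,st=None):
    c=cams.calibration(cam); f=240/np.tan(np.radians(c['vertical_fov'])/2)
    u=np.asarray(u,float);v=np.asarray(v,float);d=np.asarray(d,float)
    p=np.stack([(u-c['cx'])/f*d,-(v-c['cy'])/f*d,-d,np.ones_like(d)],-1)
    if 'view' in c: T=np.linalg.inv(np.array(c['view']))
    else:
        W=np.eye(4);W[:3,:3]=st['tool_rot'];W[:3,3]=st['position'];T=W@np.array(c['tool_from_camera'])
    return (p@T.T)[...,:3]
E
python3 - <<'E'
from h import *
for n in ('scene','top'):
    im,d=cams.get_image(n); save(n,im); np.save(n+'.npy',d)
    c=cams.calibration(n); print(n,{k:v for k,v in c.items() if k!='view'})
    for q in ('wide_bottom_mid','wide_top_mid','wide_rack','saddle'):
        for r in cams.mark_of(n,q)[:3]:
            u,v=r['location'][0]*640,r['location'][1]*480
            dd=d[min(int(v),479),min(int(u),639)]
            print(n,q,round(r['p'],2),round(u),round(v),world(n,u,v,dd).round(3))
s=observe();print(s['tool_rot'],s['time_s'])
a,b=cv2.imread('pics/scene.png'),cv2.imread('pics/top.png')
E
```

```text
pics
scene {'vertical_fov': 45.53472827227184, 'cx': 313.9066955464007, 'cy': 250.82085384330728}
scene wide_bottom_mid 0.79 425 235 [0.646 0.229 0.082]
scene wide_bottom_mid 0.67 286 198 [0.172 0.295 0.015]
scene wide_top_mid 0.83 445 235 [0.693 0.249 0.086]
scene wide_rack 0.73 422 251 [0.642 0.231 0.028]
scene saddle 0.84 297 349 [ 0.564 -0.286  0.093]
scene saddle 0.2 422 251 [0.642 0.23  0.027]
top {'vertical_fov': 44.70764222006947, 'cx': 321.2196181967191, 'cy': 235.8095267135902}
top wide_bottom_mid 0.93 220 157 [0.637 0.26  0.085]
top wide_bottom_mid 0.76 204 343 [0.16  0.298 0.017]
top wide_bottom_mid 0.39 436 188 [ 0.566 -0.289  0.097]
top wide_top_mid 0.92 220 134 [0.696 0.26  0.089]
top wide_top_mid 0.67 219 159 [0.631 0.26  0.087]
top wide_rack 0.94 223 166 [0.621 0.255 0.051]
top saddle 0.73 434 189 [ 0.562 -0.286  0.096]
[[ 9.16817265e-01  3.99307027e-01  7.51402261e-06]
 [ 3.99307023e-01 -9.16817259e-01  1.21598261e-04]
 [ 5.54440258e-05 -1.08482983e-04 -9.99999993e-01]] 0.5
```

View pics/scene.png

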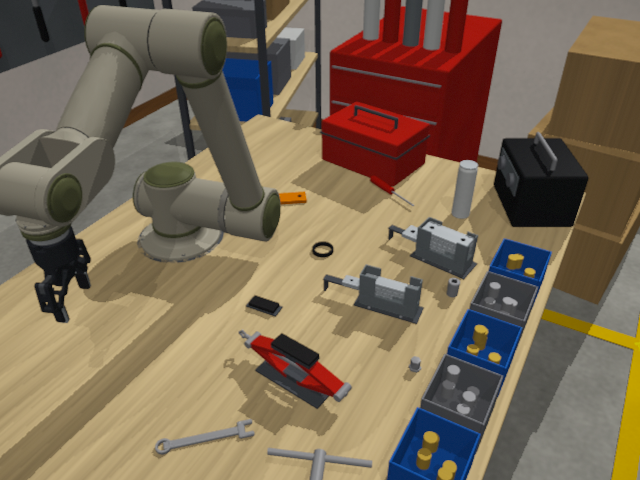

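View pics/top.png

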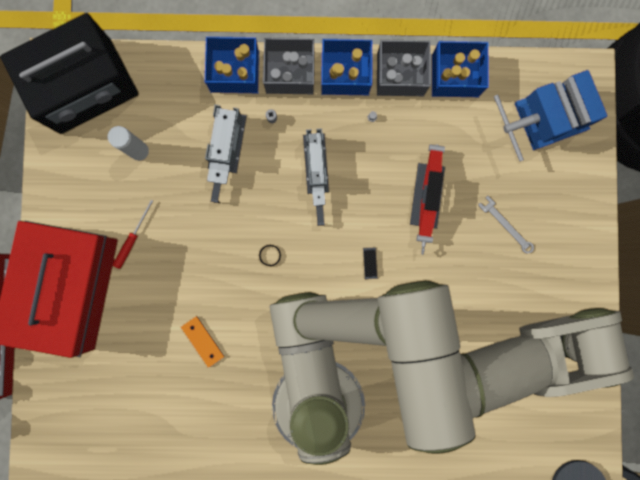

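Scene: two racks, at (224,150) and (317,170) in the top view; the left one holds wider plates, so it fits. The orange plate at (203,342) is a look-alike to leave alone. The jack saddle is at (434,190). I'll enlarge a crop of the racks and measure them.

```bash
python3 - <<'E'
from h import *
im=cv2.imread('pics/top.png'); d=np.load('top.npy')
cv2.imwrite('pics/crop.png',cv2.resize(im[95:235,190:350],(800,700))[:600])
V,U=np.mgrid[0:480,0:640]; P=world('top',U,V,d)
def rect(u0,u1,v0,v1,z0,z1,name):
    m=np.zeros(d.shape,bool);m[v0:v1,u0:u1]=1
    m&=(P[...,2]>z0)&(P[...,2]<z1)&(d>0)
    q=P[m]; r=cv2.minAreaRect(q[:,:2].astype(np.float32)*1000)
    print(name,m.sum(),np.round(r[0],1),np.round(r[1],1),round(r[2],1),'z',np.median(q[:,2]).round(4), 'mean',q.mean(0).round(4))
for n,(a,b) in {'wide':(195,255),'narrow':(295,340)}.items():
    rect(a,b,95,215,.068,.115,n+' top'); rect(a,b,95,235,.03,.065,n+' tongue+plate'); rect(a,b,160,235,.046,.065,n+' plate')
    rect(a,b,95,235,.080,.090,n+' topplate');rect(a,b,95,235,.0905,.105,n+' walls')
rect(405,460,140,260,.085,.11,'saddle'); rect(405,460,140,260,.03,.08,'arms')
E
```

```text
wide top 1317 [696.8 254.6] [ 64.4 142.9] 81.6 z 0.0892 mean [0.6937 0.2542 0.0888]
wide tongue+plate 748 [648.7 259.4] [ 61.3 243.7] 75.9 z 0.0502 mean [0.6173 0.2587 0.0485]
wide plate 406 [582.1 262.6] [105.5  62.7] 1.2 z 0.0531 mean [0.6027 0.2674 0.0531]
wide topplate 709 [696.5 254.1] [ 62.1 142.6] 81.5 z 0.0877 mean [0.6954 0.2545 0.0871]
wide walls 470 [697.1 254.5] [ 64.4 142.3] 81.7 z 0.0929 mean [0.6937 0.2551 0.0937]
narrow top 744 [641.8  15.3] [143.6  42. ] 5.3 z 0.0782 mean [0.6413 0.0143 0.0805]
narrow tongue+plate 550 [592.7  10.6] [242.   41.9] 5.4 z 0.0461 mean [0.5655 0.0096 0.0471]
narrow plate 252 [554.    7.4] [160.8  41.5] 3.4 z 0.053 mean [0.5497 0.0072 0.0531]
narrow topplate 150 [641.1  14.9] [141.5  38.5] 6.1 z 0.0815 mean [0.6403 0.0133 0.0823]
narrow walls 110 [641.8  15.3] [143.6  42. ] 5.3 z 0.0968 mean [0.6326 0.014  0.0968]
saddle 590 [ 560.2 -284.9] [ 38.3 100.4] 83.6 z 0.0963 mean [ 0.5597 -0.2845  0.0962]
arms 903 [ 544.9 -282.5] [ 41.4 293.1] 82.7 z 0.0574 mean [ 0.5479 -0.282   0.0577]
```

View pics/crop.png

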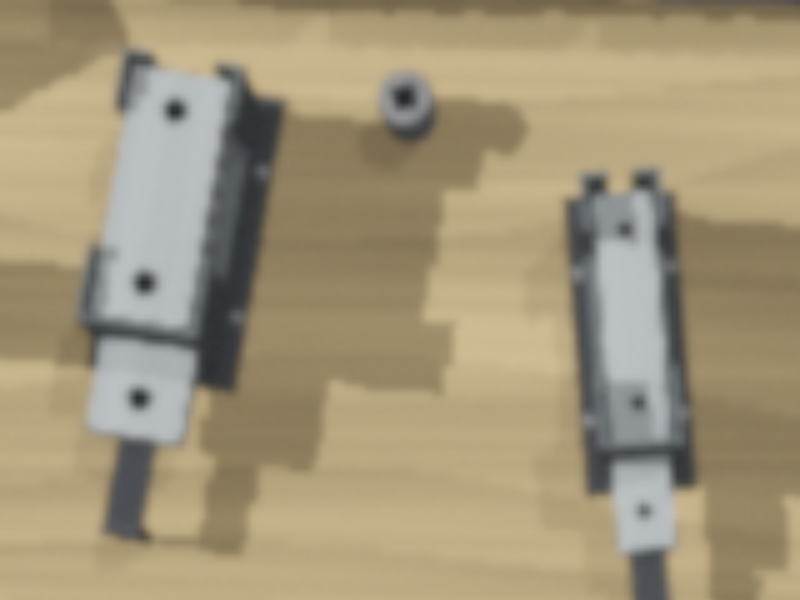

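The left rack at top (224,150) is about 64 mm wide and 143 mm deep, which matches the wide rack. The right one at (317,170) is only 42 mm wide, so it is the narrow rack. Measured positions:

| Thing | Position | Yaw |
|---|---|---|
| Wide rack, front middle | (0.627, 0.265) | −8.4° |
| Saddle | (0.560, −0.285, 0.095) | about −6.8° |

Next I turn the tool and fly to the front of the rack.

Emit:
move_arm(
  jaw=[8.5,8.5,8.5,8.5,8.5],
  dp=[
    [0,0,0],
    [0,0,0],
    [0,0,0],
    [0,0,0],
    [0,0,0],
  ],
  turn=[
    [0,0,0.1114],
    [0,0,0.1114],
    [0,0,0.1114],
    [0,0,0.1114],
    [0,0,0.1114],
  ],
  force=80,
)

```text
time_s: 0.92
position: [0.2196, -0.5042, 0.2313]
tool_rot: [[0.989, -0.151, -0.0], [-0.151, -0.989, 0.0], [-0.0, -0.0, -1.0]]
ft_force: [0.2, -0.6, 0.3]
grip_width: 0.085
gripper_force: 0.0
```

Emit:
move_arm(
  jaw=[8.5,8.5,8.5,8.5,8.5,8.5,8.5,8.5,8.5,8.5,8.5,8.5],
  dp=[
    [1.05,-3.42,0],
    [1.05,-3.42,0],
    [1.05,-3.42,0],
    [1.05,-3.42,0],
    [1.05,-3.42,0],
    [1.05,-3.42,0],
    [1.05,-3.42,0],
    [1.05,-3.42,0],
    [1.05,-3.42,0],
    [1.05,-3.42,0],
    [1.05,-3.42,0],
    [1.05,-3.42,0],
  ],
  turn=[
    [0,0,0],
    [0,0,0],
    [0,0,0],
    [0,0,0],
    [0,0,0],
    [0,0,0],
    [0,0,0],
    [0,0,0],
    [0,0,0],
    [0,0,0],
    [0,0,0],
    [0,0,0],
  ],
)

```text
time_s: 1.92
position: [0.4045, -0.1149, 0.2316]
tool_rot: [[0.989, -0.146, 0.001], [-0.146, -0.989, -0.0], [0.001, 0.0, -1.0]]
ft_force: [1.2, -0.8, 0.3]
grip_width: 0.0846
gripper_force: 0.0
```

Emit:
move_arm(
  jaw=[8.5,8.5,8.5,8.5,8.5,8.5,8.5,8.5,8.5,8.5,8.5,8.5],
  dp=[
    [1.05,-3.42,0],
    [1.05,-3.42,0],
    [1.05,-3.42,0],
    [1.05,-3.42,0],
    [1.05,-3.42,0],
    [1.05,-3.42,0],
    [1.05,-3.42,0],
    [1.05,-3.42,0],
    [1.05,-3.42,0],
    [1.05,-3.42,0],
    [1.05,-3.42,0],
    [1.05,-3.42,0],
  ],
  turn=[
    [0,0,0],
    [0,0,0],
    [0,0,0],
    [0,0,0],
    [0,0,0],
    [0,0,0],
    [0,0,0],
    [0,0,0],
    [0,0,0],
    [0,0,0],
    [0,0,0],
    [0,0,0],
  ],
)

```text
time_s: 2.92
position: [0.5889, 0.2729, 0.2313]
tool_rot: [[0.989, -0.145, 0.0], [-0.145, -0.989, -0.0], [0.0, 0.0, -1.0]]
ft_force: [0.4, -0.2, 0.3]
grip_width: 0.085
gripper_force: 0.0
```

```bash
python3 - <<'E'
from h import *
s=observe();im,d=cams.get_image('wrist'); save('w1',im); np.save('w1.npy',d)
print(s['position'],np.round(s['tool_rot'],4),s['time_s'],s['q'],cams.calibration('wrist')['tool_from_camera'])
V,U=np.mgrid[0:480,0:640]; P=world('wrist',U,V,d,s)
f=np.array([.6266,.2650]);x=np.array([.9893,-.1461]);y=np.array([.1461,.9893])
q=P[...,:2]-f; X=q@x;Y=q@y;Z=P[...,2]
def rect(m,n):
    m=m&(d>0)
    if m.sum()<20: print(n,m.sum());return
    r=cv2.minAreaRect(np.c_[X[m],Y[m]].astype(np.float32)*1000); print(n,m.sum(),np.round(r[0],1),np.round(r[1],1),round(r[2],2),'z',np.median(Z[m]).round(4))
near=(X>-.15)&(X<.2)&(abs(Y)<.06)
rect(near&(X<-.008)&(Z>.046)&(Z<.065),'plate end'); rect(near&(X<-.008)&(Z>.032)&(Z<.045),'tongue'); rect(near&(Z>.075)&(Z<.11)&(X>-.02),'rack top')
E
```

```text
[0.58890572 0.27293101 0.23127806] [[ 0.9894 -0.1455  0.    ]
 [-0.1455 -0.9894 -0.    ]
 [ 0.      0.     -1.    ]] 2.9167 [ 1.44370101e+01  3.21259261e+01  5.67635760e+01 -2.41113632e-03
  9.11093793e+01  1.12803046e+02] [[-9.69683089e-04  9.56131753e-01  2.92935370e-01  7.42439383e-02]
 [ 9.99999104e-01  6.56897187e-04  1.16613423e-03 -6.02626134e-04]
 [ 9.22549544e-04  2.92936238e-01 -9.56131533e-01 -1.42130125e-01]
 [ 0.00000000e+00  0.00000000e+00  0.00000000e+00  1.00000000e+00]]
plate end 2165 [-28.7   2.4] [40.8 50.2] 0.2 z 0.0515
tongue 833 [-76.5   2.1] [47.7 19.1] 0.18 z 0.0395
rack top 12340 [65.1  2. ] [ 62.1 130.7] 89.92 z 0.0875
```

View pics/w1.png

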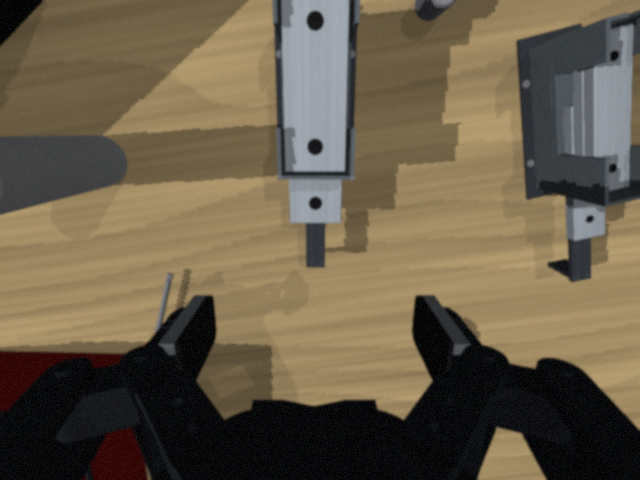

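The wrist view shows the plate end at (315,200), centred between the fingers at columns 215 and 415, with the rack front at row 175. The lateral offset is 0.1 mm and the yaw matches. I descend and grip.

Emit:
move_arm(
  jaw=[8.5,8.5,8.5,8.5,8.5,8.5,8.5,8.5,8.5],
  dp=[
    [0.2,0,3],
    [0,0,3],
    [0,0,3],
    [0,0,3],
    [0,0,3],
    [0,0,2],
    [0,0,2],
    [0,0,1.5],
    [0,0,0],
  ],
  turn=[
    [0,0,0],
    [0,0,0],
    [0,0,0],
    [0,0,0],
    [0,0,0],
    [0,0,0],
    [0,0,0],
    [0,0,0],
    [0,0,0],
  ],
)

```text
time_s: 3.72
position: [0.5889, 0.2703, 0.023]
tool_rot: [[0.989, -0.146, -0.006], [-0.146, -0.989, -0.001], [-0.005, 0.002, -1.0]]
ft_force: [-0.8, -0.1, 0.1]
grip_width: 0.0854
gripper_force: 0.0
```

Emit:
move_arm(
  jaw=[6.5,4.6,4.6,4.6,4.6,4.6,4.6,4.6],
  dp=[
    [0,0,0],
    [0,0,0],
    [0,0,0],
    [0,0,0],
    [0,0,0],
    [0,0,0],
    [0,0,0],
    [0,0,0],
  ],
  turn=[
    [0,0,0],
    [0,0,0],
    [0,0,0],
    [0,0,0],
    [0,0,0],
    [0,0,0],
    [0,0,0],
    [0,0,0],
  ],
  force=60,
)

```text
time_s: 4.38
position: [0.5912, 0.2711, 0.0281]
tool_rot: [[0.989, -0.146, 0.003], [-0.146, -0.989, 0.001], [0.003, -0.001, -1.0]]
ft_force: [-0.8, 0.6, 6.7]
grip_width: 0.0489
gripper_force: 63.3
```

Gripped. I relieve the slight downward load, then pull along −x.

Emit:
move_arm(
  jaw=[4.6,4.6,4.6,4.6,4.6,4.6,4.6,4.6,4.6,4.6,4.6,4.6],
  dp=[
    [0,0,-0.15],
    [-0.4,0,0],
    [-0.8,0,0],
    [-0.9,0,0],
    [-0.9,0,0],
    [-0.9,0,0],
    [-0.9,0,0],
    [-0.9,0,0],
    [-0.9,0,0],
    [-0.9,0,0],
    [-0.9,0,0],
    [0,0,0],
  ],
  turn=[
    [0,0,0],
    [0,0,0],
    [0,0,0],
    [0,0,0],
    [0,0,0],
    [0,0,0],
    [0,0,0],
    [0,0,0],
    [0,0,0],
    [0,0,0],
    [0,0,0],
    [0,0,0],
  ],
)

```text
time_s: 5.38
position: [0.5051, 0.2834, 0.0281]
tool_rot: [[0.989, -0.145, -0.002], [-0.145, -0.989, -0.0], [-0.002, 0.001, -1.0]]
ft_force: [-4.6, 0.4, 4.0]
grip_width: 0.049
gripper_force: 63.4
```

```bash
cat > m.py <<'E'
from h import *
import sys
s=observe();im,d=cams.get_image('top'); save(sys.argv[1],im)
V,U=np.mgrid[0:480,0:640]; P=world('top',U,V,d)
f=np.array([.6266,.2650]);x=np.array([.9893,-.1461]);y=np.array([.1461,.9893])
q=P[...,:2]-f; X=q@x;Y=q@y;Z=P[...,2]
m=(X>.02)&(X<.12)&(abs(Y)<.02)
print('stack top z',np.percentile(Z[m],[10,50,90]).round(4))
v,u=np.where((X>-.2)&(X<.17)&(abs(Y)<.06)); 
cv2.imwrite('pics/'+sys.argv[1]+'c.png',cv2.resize(cv2.cvtColor(im,4),None,fx=1,fy=1)[95:255,180:300].repeat(4,0).repeat(4,1)[:600])
print(s['position'],s['ft_force'],s['gripper_force'],s['time_s'])
E
python3 m.py t2
```

```text
stack top z [0.0728 0.0771 0.0813]
[0.50509531 0.28343992 0.02805395] [-4.59258294  0.37354429  4.02506231] 63.439013957977295 5.3833
```

View pics/t2c.png

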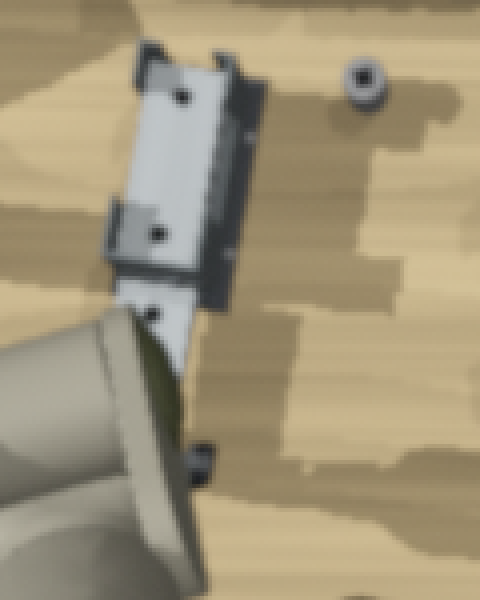

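The stack surface fell from about 88 to 77 mm and the plate is nearly clear. The crop shows the plate end at (155,310), in front of the rack at row 275. I pull a little more, release onto the tongue and regrip at the plate's centre.

Emit:
move_arm(
  jaw=[4.6,4.6,4.6,6.0,7.5,7.5,7.5],
  dp=[
    [-0.4,0,0],
    [-0.3,0,0],
    [0,0,0],
    [0,0,0],
    [0,0,0],
    [0,0,0],
    [0,0,0],
  ],
  turn=[
    [0,0,0],
    [0,0,0],
    [0,0,0],
    [0,0,0],
    [0,0,0],
    [0,0,0],
    [0,0,0],
  ],
)

```text
time_s: 6.02
position: [0.5002, 0.284, 0.0275]
tool_rot: [[0.989, -0.146, -0.001], [-0.146, -0.989, -0.0], [-0.001, 0.0, -1.0]]
ft_force: [-0.2, 0.1, 0.5]
grip_width: 0.0752
gripper_force: 0.0
```

```bash
python3 - <<'E'
from h import *
s=observe();im,d=cams.get_image('wrist'); save('w2',im)
V,U=np.mgrid[0:480,0:640]; P=world('wrist',U,V,d,s)
f=np.array([.6266,.2650]);x=np.array([.9893,-.1461]);y=np.array([.1461,.9893])
q=P[...,:2]-f; X=q@x;Y=q@y;Z=P[...,2]
m=(d>0)&(X<-.004)&(X>-.11)&(abs(Y)<.035)&(Z>.046)&(Z<.06)
print(m.sum(),X[m].min(),X[m].max(),np.median(Y[m]),np.median(Z[m]))
r=cv2.minAreaRect(np.c_[X[m],Y[m]].astype(np.float32)*1000);print(r)
m=(d>0)&(X>.01)&(X<.13)&(abs(Y)<.02); print('stack',np.percentile(Z[m],[10,50,90]) if m.any() else None)
t=np.array(s['position'][:2])-f; print('tcp',t@x,t@y,s['position'][2],s['grip_width'],s['ft_force'])
E
```

```text
42214 -0.10999900547185196 -0.01511623236541927 0.001605679731707325 0.051501911878140426
((-62.61909866333008, 1.5891685485839844), (94.8654556274414, 50.55253219604492), 0.1875506341457367)
stack None
tcp -0.12779702140109567 0.0002983573355982842 0.0274964713458235 0.0752093974026761 [-0.16776652  0.08243547  0.53687286]
```

View pics/w2.png

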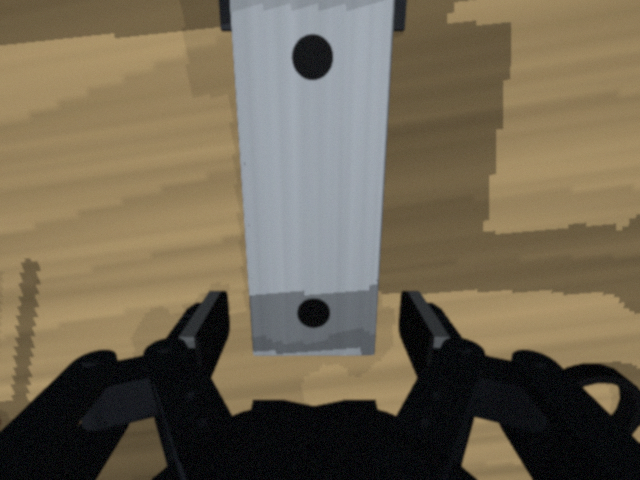

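The wrist view shows the plate lying on the tongue with its bolt holes at (312,57) and (313,313). Its rear end is at X=−15 mm, so its centre is about 49 mm ahead of the TCP. I slide along with the jaws open and regrip at the middle.

Emit:
move_arm(
  jaw=[7.5,7.5,7.5,7.5,6.0,4.6,4.6,4.6,4.6,4.6],
  dp=[
    [1.5,-0.1,0],
    [2.0,0,0],
    [1.4,0,0],
    [0,0,0],
    [0,0,0],
    [0,0,0],
    [0,0,0],
    [0,0,0],
    [0,0,0],
    [0,0,0],
  ],
  turn=[
    [0,0,0],
    [0,0,0],
    [0,0,0],
    [0,0,0],
    [0,0,0],
    [0,0,0],
    [0,0,0],
    [0,0,0],
    [0,0,0],
    [0,0,0],
  ],
  force=60,
)

```text
time_s: 6.9
position: [0.5483, 0.2781, 0.0279]
tool_rot: [[0.989, -0.145, -0.001], [-0.145, -0.989, -0.0], [-0.001, 0.0, -1.0]]
ft_force: [-2.3, 1.4, 0.9]
grip_width: 0.0489
gripper_force: 62.6
```

Emit:
move_arm(
  jaw=[4.6,4.6,4.6,4.6,4.6,4.6,4.6,4.6],
  dp=[
    [0,0,-0.3],
    [0,0,-0.7],
    [-0.5,0,-1.5],
    [-1,0,-3],
    [-1,0,-3],
    [-1,0,-3],
    [-0.5,0,-1.5],
    [0,0,0],
  ],
  turn=[
    [0,0,0],
    [0,0,0],
    [0,0,0],
    [0,0,0],
    [0,0,0],
    [0,0,0],
    [0,0,0],
    [0,0,0],
  ],
)

```text
time_s: 7.57
position: [0.5101, 0.2844, 0.1621]
tool_rot: [[0.989, -0.145, 0.007], [-0.145, -0.989, 0.002], [0.007, -0.003, -1.0]]
ft_force: [0.0, 0.8, -2.6]
grip_width: 0.0487
gripper_force: 63.0
```

```bash
python3 - <<'E'
from h import *
s=observe();im,d=cams.get_image('wrist'); save('w3',im)
V,U=np.mgrid[0:480,0:640]; P=world('wrist',U,V,d,s)
L=(P-np.array(s['position']))@np.array(s['tool_rot'])
m=(d>0)&(abs(L[...,1])<.03)&(L[...,2]>-.05)&(L[...,2]<.02)&(L[...,0]<.1)
print('plate in tool: max x',np.percentile(L[m][:,0],[99,99.9]),'y',np.median(L[m][:,1]),'z by x')
for a in (.02,.03,.04,.05):
    k=m&(abs(L[...,0]-a)<.004); print(a,np.median(L[k][:,2]) if k.any() else None)
f=np.array([.6266,.2650]);x=np.array([.9893,-.1461]);y=np.array([.1461,.9893])
q=P[...,:2]-f; X=q@x;Y=q@y;Z=P[...,2]
for a in (.02,.05,.08,.11):
    k=(d>0)&(abs(X-a)<.01)&(abs(Y)<.02); print('stack',a,np.median(Z[k]) if k.any() else None)
k=(d>0)&(abs(Y)<.02)&(X>-.01)&(X<.2)&(Z>.066)&(Z<.085); print(X[k].min(),X[k].max()) if k.any() else 0
print(s['position'],s['ft_force'],s['grip_width'],s['gripper_force'],np.round(s['tool_rot'],4))
E
python3 m.py t3
```

```text
plate in tool: max x [0.06836677 0.06873275] y -0.0006698512855724822 z by x
0.02 -0.023721512604955503
0.03 -0.02370260780232286
0.04 -0.0237103097246411
0.05 -0.023775396640449246
stack 0.02 0.07551098163895978
stack 0.05 None
stack 0.08 None
stack 0.11 None
-0.0011376498878748658 0.031004598377730567
[0.51012443 0.28444009 0.16210162] [ 0.02348029  0.80274695 -2.58570251] 0.048673498175409356 62.9717481136322 [[ 0.9894 -0.145   0.007 ]
 [-0.145  -0.9894  0.0022]
 [ 0.0066 -0.0032 -1.    ]]
stack top z [0.073  0.0772 0.082 ]
[0.50987034 0.28397995 0.15949856] [-0.69009494  0.21173754 -3.02556332] 62.96664834022522 7.6167
```

View pics/w3.png

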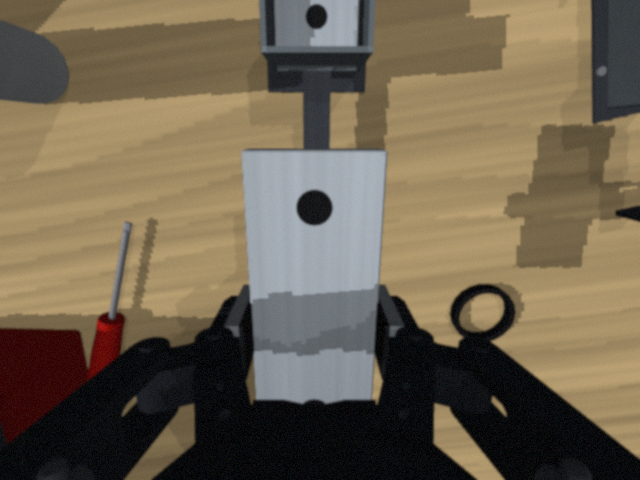

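The plate is held level and centred: top edge at row 150, hole at (314,207), centre 3.5 mm ahead of the TCP. The stack settled at 75.5 mm. I carry it to the saddle.

Emit:
move_arm(
  jaw=[4.6,4.6,4.6,4.6,4.6,4.6,4.6,4.6,4.6,4.6,4.6,4.6],
  dp=[
    [0,0,0],
    [0.4,2,0],
    [0.7,3.4,0],
    [0.74,3.6,0],
    [0.74,3.6,0],
    [0.74,3.6,0],
    [0.74,3.6,0],
    [0.74,3.6,0],
    [0.74,3.6,0],
    [0.74,3.6,0],
    [0.74,3.6,0],
    [0.74,3.6,0],
  ],
  turn=[
    [0,0,-0.026],
    [0,0,0],
    [0,0,0],
    [0,0,0],
    [0,0,0],
    [0,0,0],
    [0,0,0],
    [0,0,0],
    [0,0,0],
    [0,0,0],
    [0,0,0],
    [0,0,0],
  ],
)

```text
time_s: 8.67
position: [0.5407, -0.1029, 0.1558]
tool_rot: [[0.993, -0.12, -0.003], [-0.12, -0.993, 0.001], [-0.003, -0.001, -1.0]]
ft_force: [0.5, -0.1, -2.9]
grip_width: 0.0488
gripper_force: 62.9
```

Emit:
move_arm(
  jaw=[4.6,4.6,4.6,4.6,4.6,4.6,4.6],
  dp=[
    [0.74,3.6,0],
    [0.74,3.6,0],
    [0.74,3.6,0],
    [0.74,3.6,0],
    [0.65,3.7,0],
    [0,0,0],
    [0,0,0],
  ],
  turn=[
    [0,0,0],
    [0,0,0],
    [0,0,0],
    [0,0,0],
    [0,0,0],
    [0,0,0],
    [0,0,0],
  ],
)

```text
time_s: 9.25
position: [0.5545, -0.2869, 0.1551]
tool_rot: [[0.992, -0.123, -0.003], [-0.123, -0.992, 0.002], [-0.003, -0.002, -1.0]]
ft_force: [-0.7, 0.9, -2.3]
grip_width: 0.0485
gripper_force: 63.1
```

```bash
python3 - <<'E'
from h import *
s=observe();print(s['position'],np.round(s['tool_rot'],4),s['time_s'])
R=np.array(s['tool_rot']); print('dp cm',R.T@(np.array([.5567,-.2845,.0833])-s['position'])*100)
im,d=cams.get_image('wrist'); save('w4',im)
im,d=cams.get_image('wrist')
V,U=np.mgrid[0:480,0:640]; P=world('wrist',U,V,d,s)
m=(d>0)&(abs(P[...,0]-.63)<.15)&(abs(P[...,1]+.285)<.05)&(P[...,2]>.03)&(P[...,2]<.07)
q=P[m][:,:2].astype(np.float32)*1000; print(m.sum(),cv2.minAreaRect(q))
E
```

```text
[ 0.55453506 -0.28685401  0.15506461] [[ 0.9924 -0.1232 -0.0031]
 [-0.1232 -0.9924  0.0023]
 [-0.0033 -0.0019 -1.    ]] 9.25
dp cm [ 0.20984702 -0.24648627  7.17628663]
5720 ((653.2313232421875, -297.74090576171875), (40.11784744262695, 69.68341064453125), 82.8240966796875)
```

View pics/w4.png

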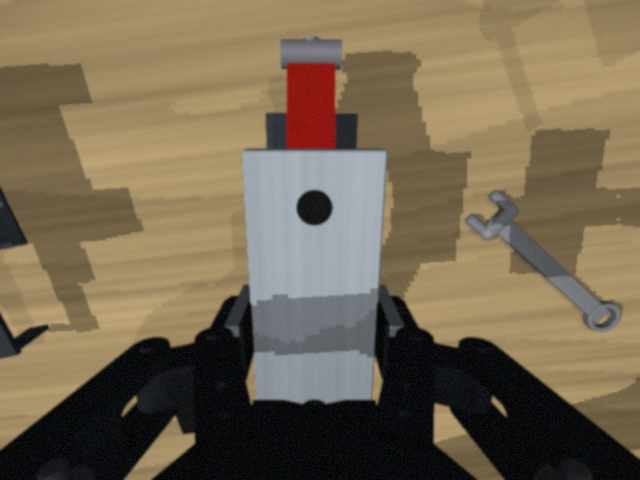

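The wrist view shows the red arm at (311,105) in line with the plate's axis at (314,207), and the measured axis agrees within 1 mm. I lower it slowly.

Emit:
move_arm(
  jaw=[4.6,4.6,4.6,4.6,4.6,4.6,4.6,4.6,4.6,4.6,4.6],
  dp=[
    [0.2,-0.1,1.5],
    [0,0,1.5],
    [0,0,1.5],
    [0,0,1],
    [0,0,0.5],
    [0,0,0.3],
    [0,0,0.2],
    [0,0,0.2],
    [0,0,0.1],
    [0,0,0.1],
    [0,0,0],
  ],
  turn=[
    [0,0,0],
    [0,0,0],
    [0,0,0],
    [0,0,0],
    [0,0,0],
    [0,0,0],
    [0,0,0],
    [0,0,0],
    [0,0,0],
    [0,0,0],
    [0,0,0],
  ],
)

```text
time_s: 10.27
position: [0.5575, -0.2841, 0.089]
tool_rot: [[0.993, -0.12, 0.0], [-0.12, -0.993, -0.0], [0.0, 0.0, -1.0]]
ft_force: [-1.1, -0.2, -2.8]
grip_width: 0.0491
gripper_force: 63.1
```

Emit:
move_arm(
  jaw=[4.6,4.6,4.6,4.6,4.6,4.6,4.6],
  dp=[
    [0,0,0.15],
    [0,0,0.15],
    [0,0,0.1],
    [0,0,0.1],
    [0,0,0.05],
    [0,0,0.05],
    [0,0,0],
  ],
  turn=[
    [0,0,0],
    [0,0,0],
    [0,0,0],
    [0,0,0],
    [0,0,0],
    [0,0,0],
    [0,0,0],
  ],
)

```text
time_s: 10.85
position: [0.5575, -0.2841, 0.083]
tool_rot: [[0.993, -0.12, 0.0], [-0.12, -0.993, -0.0], [0.0, 0.0, -1.0]]
ft_force: [-0.1, -0.1, -0.7]
grip_width: 0.0488
gripper_force: 63.2
```

Contact: the force went from −2.8 to −0.7 N, about where expected. I'll go a hair lower, then release and retreat upwards.

Emit:
move_arm(
  jaw=[4.6,4.6,4.6,5.5,6.5,7.5,7.5,7.5],
  dp=[
    [0,0,0.05],
    [0,0,0.05],
    [0,0,0],
    [0,0,0],
    [0,0,0],
    [0,0,0],
    [0,0,0],
    [0,0,0],
  ],
  turn=[
    [0,0,0],
    [0,0,0],
    [0,0,0],
    [0,0,0],
    [0,0,0],
    [0,0,0],
    [0,0,0],
    [0,0,0],
  ],
)

```text
time_s: 11.52
position: [0.5575, -0.2841, 0.0817]
tool_rot: [[0.993, -0.12, 0.0], [-0.12, -0.993, 0.0], [0.0, -0.0, -1.0]]
ft_force: [0.3, -0.4, 0.3]
grip_width: 0.0754
gripper_force: 0.0
```

Emit:
move_arm(
  jaw=[7.5,7.5,7.5,7.5,7.5,7.5,7.5,7.5,7.5,7.5,7.5],
  dp=[
    [0,0,-0.5],
    [0,0,-1.5],
    [0,0,-2.5],
    [0,0,-3],
    [0,0,-3],
    [-3,0,-1],
    [-3,0,0],
    [-3,0,0],
    [-2,0,0],
    [0,0,0],
    [0,0,0],
  ],
  turn=[
    [0,0,0],
    [0,0,0],
    [0,0,0],
    [0,0,0],
    [0,0,0],
    [0,0,0],
    [0,0,0],
    [0,0,0],
    [0,0,0],
    [0,0,0],
    [0,0,0],
  ],
)

```text
time_s: 12.43
position: [0.4479, -0.2711, 0.1976]
tool_rot: [[0.993, -0.121, 0.001], [-0.121, -0.993, -0.001], [0.001, 0.001, -1.0]]
ft_force: [-0.1, -0.1, -0.1]
grip_width: 0.0751
gripper_force: 0.0
```

```bash
python3 - <<'E'
from h import *
s=observe();im,d=cams.get_image('wrist'); save('w5',im)
V,U=np.mgrid[0:480,0:640]; P=world('wrist',U,V,d,s)
m=(d>0)&(abs(P[...,0]-.56)<.12)&(abs(P[...,1]+.285)<.06)&(P[...,2]>.09)&(P[...,2]<.13)
q=P[m]; print(m.sum(),cv2.minAreaRect(q[:,:2].astype(np.float32)*1000),'z',np.percentile(q[:,2],[5,50,95]).round(4))
A=np.c_[q[:,:2],np.ones(len(q))];print('slope',np.linalg.lstsq(A,q[:,2],rcond=None)[0])
print(s['position'],s['ft_force'],s['time_s'])
E
python3 m.py t5
```

```text
13391 ((547.0416259765625, -281.8336486816406), (50.11103820800781, 100.31365966796875), 82.98491668701172) z [0.1052 0.1064 0.1076]
slope [-0.00048368  0.00063498  0.10686114]
[ 0.44794475 -0.27106142  0.19763057] [-0.07051922 -0.07425663 -0.09552232] 12.4333
stack top z [0.073  0.0772 0.0813]
[ 0.44864744 -0.27121161  0.19741959] [-0.56905122  0.48565207  1.17434896] 0.0 12.4833
```

View pics/t5.png

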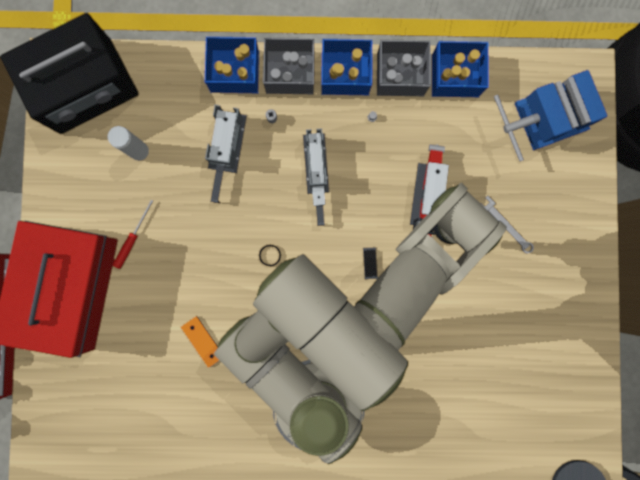

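The top view shows the plate on the jack at (434,185) and the stack still in the rack at (226,130). The wrist cloud puts the plate level, with its top at 106.4 mm and yaw −7°. Its near end at x=0.497 implies the centre is near x=0.562, since the far end is cut off by the picture edge. The robot is clear, so I hand in.

```bash
python3 -c "
from rig import ticket
print(ticket.close_job())"
```

```text
the job is handed in; nothing more can be done
None
```

The bottom wide plate is out of its rack and lies flat and about centred on the scissor jack's saddle, lowered on before release; the three plates above dropped and stayed in the rack, and the job was handed in at about 12.5 s (no verdict was returned).

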